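# Top up the spring-fed blank feeder at the repair counter

## Task

Top up the spring-fed feeder on the repair counter with the spare full-size aluminium blank (the long, full-width rectangular bar, the same as the one already in the feeder). Lay it between the feeder's guides and push it straight down on the stack, against the spring, until both end catches have snapped over it, then let go so that it stays held down under the catches.

Things in the scene. Friction and masses are not known exactly. Their poses are not given: they have to be found in the camera images.
- blank_mid (a point): the spare blank: plain aluminium bar 90 mm long (its x), 40 wide (y), 14 thick (z, up), about 0.14 kg, flat on the counter; this point is its centre, 7 mm up. It loads either way round. By it lie three other aluminium pieces, 14 mm thick, that do not belong in the feeder: a short bar 56 x 40, a narrow bar 90 x 18, a disc of diameter 44
- feeder_mouth (a point): centre of the open top of the feeder, 105 mm above the counter; x along the blanks, z up. Fixed base plate 150 x 80 x 8 mm with four steel corner guides, 94 x 44 between them, flared over the top 10 mm to about 114 x 64. The long sides are open over their middle 66 mm down to the base plate: fingers holding a blank there can go down with it and open
- feeder_seat (a point): 35 mm below the mouth, same axes: underside of the two brass spring catches at the ends, where a loaded blank's top face stays. Laid in, a blank rests on the slanting catches, underside about 15 mm above this point. Pushed down (uneven, up to about 18 N) it springs them aside; they snap over it when its top is below this point. Push 3 to 15 mm past; let go, it rises to the catches
- follower (a joint): spring-loaded follower plate under the stack: about 0 at the start, with one equal blank already held under the catches; grows in metres as it is pushed down (at most 0.034); about 0.014 with two blanks held under the catches
Not all that is in view belongs to the job. Leave any purple, red or yellow look-alike of the part that bears blank_mid alone.

How it is judged:
On the way:
1. the robot pushes the blank down between the guides, the stack sinking by a blank's thickness (value of joint follower above 0.0125 m and distance between the grasp point and feeder_seat below 0.06 m and horizontal distance between blank_mid and feeder_seat below 0.01 m), for 0.05 s.
At the end, for the whole second after the job is handed in: The spare blank is let go in the feeder under both catches: centre within 10 mm of the feeder's centre line and 3 to 13 mm below the catches' underside (7 when held), level within 8 degrees, along the feeder within 10 degrees, follower at rest 9 to 19 mm down (horizontal distance between blank_mid and feeder_seat below 0.01 m and z of blank_mid in the frame of feeder_seat between -0.013 and -0.003 m and angle between blank_mid's own z axis and vertical below 0.14 rad and angle between the x axis of blank_mid and the x axis of feeder_seat, either way round below 0.17 rad and value of joint follower between 0.009 and 0.019 m and velocity of joint follower between -0.02 and 0.02 m/s); the robot touches nothing.
It also fails if it takes over 35 s, if anything falls off the work surface, if the arm or the gripper's body presses on something with over 40 N, if the wrist force passes 120 N, or if a joint passes its speed limit or range.

## Robot

A 7-joint arm with a two-finger parallel gripper is mounted at the origin on the work surface. World frame = base frame: x ahead of the robot, y to its left, z up, the work surface at z = 0. Lengths are in m, angles in rad, forces in N, time in s.
With the tool pointing down it reaches from about 0.35 to 0.9 m from the base axis. Payload 8.1 kg.
Tool frame: the origin (TCP) lies at the very end of the fingers, on their centre line; the grasp point (between the pads) lies 19 mm behind it; z points along the fingers, y is the direction in which the jaws open and shut (so a half turn about z gives the same grasp; the last joint's range is limited). The gripper opens to 85 mm and grips with 20 to 120 N. Pads are 22 mm wide; open, the fingers measure 114 mm over their backs; the gripper's body (76 mm by 85 mm) begins 54 mm behind the grasp point. The pads swing forward as they close: fully open they stand 13 mm farther back than shut.
Start: joints at [-1.239, 0.434, 0.025, 1.573, -0.012, 1.134, -0.075], TCP at [0.263, 0.567, 0.231] pointing down, gripper open.
Joint ranges: [-2.62, 2.62], [-0.44, 2.09], [-1.27, 1.32], [0.08, 2.57], [-1.32, 4.46], [0.12, 2], [-2.74, 2.74]. Speed limits (rad/s): [2.22, 2.22, 3.01, 3.01, 3.14, 3.14, 3.14].

## Interface

Orientations are given as a unit quaternion [w, x, y, z].
In Python, from plant import read_state, grab_frame, calibration, sign_off gives the robot as it stands.
- The arm moves only by the shell command python3 -m inch 'ROWS' [OPENING] [FORCE]. ROWS is JSON, a list that holds one entry, the list of rows, each a list of 6 numbers: the shift along the tool's x, y, z in units of 0.8 m (1.0 is 0.8 m), then the turn, a rotation vector about the tool's x, y, z in units of 90 degrees (1.0 is 90 degrees). In form: [[[tx, ty, tz, wx, wy, wz], ...]]. A call has 1 to 10 rows; each row shifts and turns the commanded pose from where the row before left it, along the tool's axes as they then stand; what a row does not reach is not made up. A row lasts 1/8 s, in which the tool goes at most 62.5 mm and 10.7 degrees, less where a joint would pass 70% of its speed; a pose out of reach is approached as far as the arm can. A call with a number of a shift or a turn outside -1 to 1 is refused whole. A call with a gripper value outside its range is refused whole. OPENING is the gripper command: -1 is fully open, 1 is shut, values between are in proportion, set as the call begins (- or left out, the last holds). The fingers move at their own pace and stop on an object; FORCE is the grip in N (left out, the last holds). Time passes only in rows, so rows that do not move let the fingers close. It gives the time, the measured TCP pose, the force and the opening at its end, in the units of the state.
- read_state(): the state, without advancing time (a new reading comes with each control period).
- grab_frame(name): name is "scene" or "top" or "wrist"; returns (picture, depth): 420x560x3 uint8, red, green, blue; 420x560 float32, m along the optical axis (not along the pixel's ray), 0 where there is no reading.
- calibration(name): a dict with "intrinsics" (3x3 intrinsics, pixels), "eye" and "orientation" of the camera in the world; the wrist camera has in their place "mount" (4x4, takes a point from camera to tool coordinates, whose origin is the TCP and whose axes are the flange's). Camera axes: x right, y down, z forward; pixel columns grow to the right and rows downward; lengths in m; the calibration is good to about 2 mm. A picture is of the moment at which its call begins: read the wrist's pose just before it. calibration takes no time and is no camera call.
- sign_off(): hands the job in, once; it reports no verdict.
The state is a dict: "t": time; "qpos": joint angles; "dq": joint speeds; "tau": joint torques, N m; "eef_pos": TCP position; "eef_rot": TCP orientation; "ft_force": force on the tool from outside, world axes, zero at the start; "ft_torque": the same for the moment, N m; "finger_gap": finger opening in m.
Only numpy, scipy, OpenCV 4.12 (cv2) and the standard library are available. Lean on these libraries where they do the work, as an engineer would, in place of code of your own. Each camera call takes 0.05 s, during which the arm holds its last target.

## Working session

There is one attempt and no reset: what is moved stays moved. The work goes in short steps, Python scripts to look and compute and a shell command to move; the robot and the scene stay as the last step left them, time stands still between calls to the robot, and variables do not carry over. Pictures are saved under pics/ and viewed, and the job is handed in when it is done.

```bash
ls; mkdir -p pics; python3 - <<'E'
from plant import *
import cv2,numpy as np,pickle
print(read_state())
for n in ("scene","top","wrist"):
    p,d=grab_frame(n); c=calibration(n); print(n,c)
    cv2.imwrite(f"pics/{n}0.png",p[:,:,::-1]); np.savez(f"pics/{n}0.npz",p=p,d=d)
E
```

```text
pics
{'t': 0.0, 'qpos': array([-1.23861323,  0.43525028,  0.0249706 ,  1.57408043, -0.01158871,
        1.13399384, -0.07512492]), 'dq': array([-0.00033355,  0.00107553, -0.00090636,  0.00025074,  0.00052014,
        0.00122834, -0.00104738]), 'tau': array([ 4.47010198e-04, -6.70467353e+01,  1.02467380e+00, -3.16214991e+01,
        1.52062287e-02,  1.24951117e-02, -1.88846366e-05]), 'eef_pos': array([0.26310263, 0.56637646, 0.23051543]), 'eef_rot': array([-9.52790096e-05,  2.15726010e-01,  9.76453613e-01, -7.87810719e-04]), 'ft_force': array([-0.90265288,  1.04989987,  0.05749418]), 'ft_torque': array([ 0.0186419 , -0.01411589, -0.01664183]), 'finger_gap': 0.08555299575878517}
scene {'intrinsics': array([[439.64478173,   0.        , 280.37921994],
       [  0.        , 439.64478173, 209.45534145],
       [  0.        ,   0.        ,   1.        ]]), 'eye': array([0.92860305, 0.3680227 , 0.7975498 ]), 'orientation': array([-0.0990362 ,  0.28275565,  0.88944082, -0.34516098])}
top {'intrinsics': array([[433.57951351,   0.        , 273.58990517],
       [  0.        , 433.57951351, 212.72915027],
       [  0.        ,   0.        ,   1.        ]]), 'eye': array([ 0.3100413 , -0.15008579,  1.13513275]), 'orientation': array([ 0.08094987, -0.67578625,  0.72777631, -0.08427156])}
wrist {'intrinsics': array([[316.52243966,   0.        , 280.29961559],
       [  0.        , 316.52243966, 209.03064289],
       [  0.        ,   0.        ,   1.        ]]), 'mount': array([[-1.01824741e-03, -9.48772777e-01, -3.15957561e-01,
         8.16093125e-02],
       [ 9.99999171e-01, -1.21503974e-03,  4.25848538e-04,
        -8.32117844e-05],
       [-7.87934494e-04, -3.15956865e-01,  9.48773228e-01,
        -1.43335007e-01],
       [ 0.00000000e+00,  0.00000000e+00,  0.00000000e+00,
         1.00000000e+00]])}
```

View pics/scene0.png

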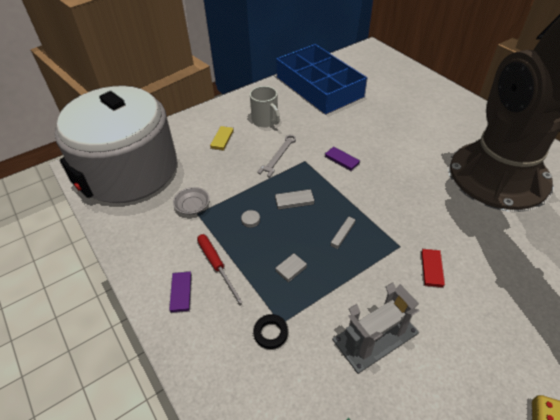

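View pics/top0.png

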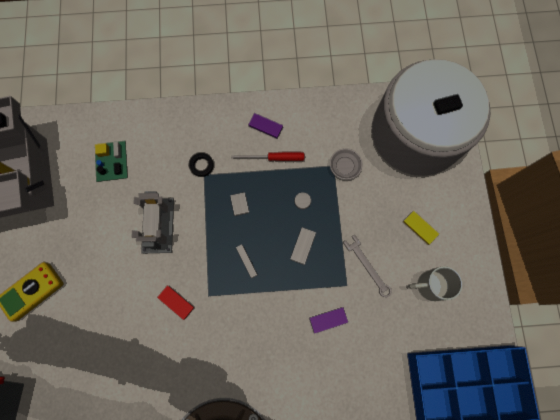

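View pics/wrist0.png

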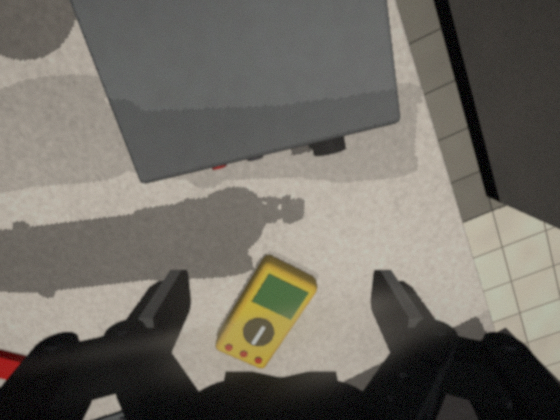

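The top view shows the full-size blank at about (303,246), with the short bar at (239,204), the narrow bar at (246,261) and the disc at (303,200). The feeder is at about (155,222), with its long axis close to vertical in the picture. The scene view agrees. The wrist view shows only the multimeter and a grey case.

```bash
cat > h.py <<'E'
from plant import *
import cv2,numpy as np
from scipy.spatial.transform import Rotation as R
def cam(n):
    c=calibration(n)
    if n=="wrist":
        s=read_state(); Rt=R.from_quat(s["eef_rot"],scalar_first=True).as_matrix()
        M=c["mount"]; return c["intrinsics"],s["eef_pos"]+Rt@M[:3,3],Rt@M[:3,:3]
    return c["intrinsics"],np.array(c["eye"]),R.from_quat(c["orientation"],scalar_first=True).as_matrix()
def ray(C,uv,z):
    K,e,O=C; uv=np.atleast_2d(uv).astype(float)
    d=np.c_[(uv-[K[0,2],K[1,2]])/[K[0,0],K[1,1]],np.ones(len(uv))]@O.T
    return e+d*((z-e[2])/d[:,2])[:,None]
def proj(C,P):
    K,e,O=C; q=(np.atleast_2d(P)-e)@O; q=q/q[:,2:]; return (q@K.T)[:,:2]
def cloud(C,d):
    K,e,O=C; v,u=np.mgrid[:d.shape[0],:d.shape[1]]
    return e+(np.dstack([(u-K[0,2])/K[0,0]*d,(v-K[1,2])/K[1,1]*d,d]))@O.T
E
python3 - <<'E'
from h import *
for n,roi in (("top",(205,340,170,292)),("scene",(215,390,175,300))):
    f=np.load(f"pics/{n}0.npz");p,d=f["p"],f["d"];C=cam(n)
    m=np.zeros(d.shape,np.uint8);a,b,c,e=roi
    g=cv2.cvtColor(p,cv2.COLOR_RGB2GRAY)
    m[c:e,a:b]=(g[c:e,a:b]>110)*255
    P=cloud(C,d)
    for k in cv2.findContours(m,0,2)[0]:
        if cv2.contourArea(k)<80: continue
        W=ray(C,k[:,0],0.014)
        r=cv2.minAreaRect((W[:,:2]*1000).astype(np.float32))
        mm=np.zeros_like(m);cv2.drawContours(mm,[k],-1,1,-1); 
        print(n,k[:,0].mean(0),r,np.median(P[mm>0],0))
f=np.load("pics/top0.npz");C=cam("top");P=cloud(C,f["d"])
print("counter z",np.median(P[290:300,100:200,2]), "mat",np.median(P[210:240,260:285,2]))
cv2.imwrite("pics/feed_top.png",cv2.resize(f["p"][170:275,110:215,::-1],(0,0),fx=5.5,fy=5.5,interpolation=2))
f=np.load("pics/scene0.npz")
cv2.imwrite("pics/feed_scene.png",cv2.resize(f["p"][275:375,320:430,::-1],(0,0),fx=5.5,fy=5.5,interpolation=2))
Q=P[170:275,110:215]; 
for z in (.03,.06,.085,.1): 
    v,u=np.where((Q[...,2]>z)); print(z,len(v),Q[v,u].min(0),Q[v,u].max(0))
E
```

```text
top [312.90909091 289.18181818] ((371.05474853515625, -239.50946044921875), (155.7181854248047, 10.063791275024414), 85.77125549316406) [ 3.68864034e-01 -2.69842767e-01 -1.94610554e-04]
top [246.  260.5] ((455.84735107421875, -84.54443359375), (86.42457580566406, 15.083370208740234), 22.90302276611328) [ 0.45473913 -0.08480745  0.01428315]
top [302.40322581 245.64516129] ((484.74078369140625, -235.07644653320312), (37.350982666015625, 87.47186279296875), 65.58049011230469) [ 0.48373485 -0.23470238  0.01393343]
top [300.30434783 200.60869565] ((606.4522705078125, -243.744384765625), (37.495445251464844, 38.844993591308594), 84.69821166992188) [ 0.60624495 -0.24459949  0.01349403]
top [239.32142857 203.67857143] ((610.0759887695312, -75.27547454833984), (53.14994430541992, 38.09446716308594), 8.647942543029785) [ 0.60981662 -0.07518169  0.01341703]
scene [359.80327869 279.98360656] ((514.9183959960938, 63.930625915527344), (192.2021484375, 76.794189453125), 0.009545288048684597) [5.04704809e-01 4.46252496e-02 1.15320137e-04]
scene [290.23076923 265.53846154] ((611.5039672851562, -74.68
[... 867 characters left out ...]
388549804688), (202.25265502929688, 172.3858642578125), 45.777503967285156) [ 3.33195573e-01 -1.48513158e-01  1.45062251e-04]
scene [241.37037037 190.40740741] ((571.8140869140625, -341.60308837890625), (103.23187255859375, 134.1435089111328), 60.85186767578125) [ 5.81344280e-01 -3.67823839e-01  1.82428098e-04]
counter z 0.0007197020666094289 mat 0.0004916175767870623
0.03 1286 [ 0.3100413  -0.15008579  0.03024715] [0.6402152  0.18336083 1.13513275]
0.06 1212 [ 0.3100413  -0.15008579  0.06014805] [0.6402152  0.18336083 1.13513275]
0.085 542 [ 0.3100413  -0.15008579  0.08502753] [0.6402152  0.18336083 1.13513275]
0.1 271 [ 0.3100413  -0.15008579  0.1000068 ] [0.63008025 0.18336083 1.13513275]
```

View pics/feed_top.png

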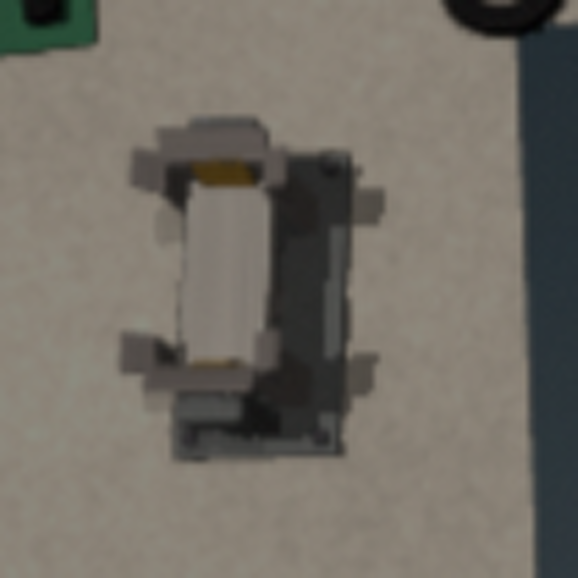

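View pics/feed_scene.png

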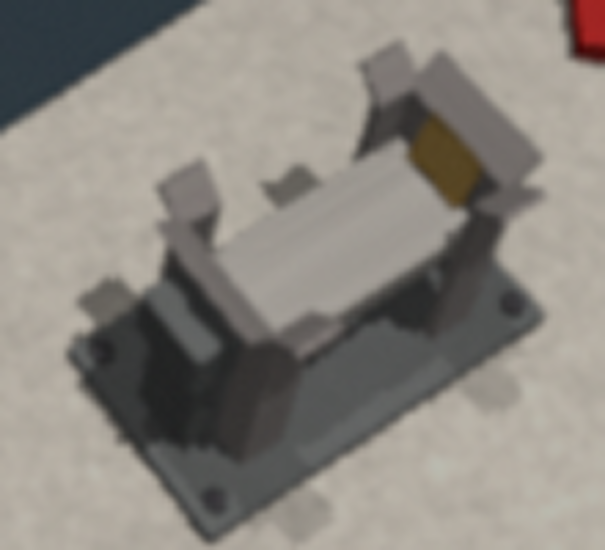

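The feeder crops show the blank already loaded, the brass catches at both ends, and the base plate corners. Next I locate the feeder from the base plate corners, the loaded blank (z=0.070) and the rim.

```bash
python3 - <<'E'
from h import *
T=cam("top");S=cam("scene")
t=lambda a:np.array(a)/5.5+[110,170]-.4
s=lambda a:np.array(a)/5.5+[320,275]-.4
print("base scene",ray(S,s([(207,543),(546,316),(68,352)]),.008))
print("base top BR,BL,TR",ray(T,t([(343,457),(173,461),(351,152)]),.008))
print("blank top z.07 (top)",ray(T,t([(190,183),(270,183),(183,362),(263,362)]),.07))
print("blank scene near-left end, near-right",ray(S,s([(268,335),(470,205),(215,250),(385,150)]),.07))
f=np.load("pics/top0.npz");d=f["d"];P=cloud(T,d)
m=np.zeros(d.shape,np.uint8);m[185:260,125:185]=1
ok=(m>0)&(d>0)&(P[...,2]>.092)&(P[...,2]<.112)
q=P[ok];print(len(q),cv2.minAreaRect((q[:,:2]*1000).astype(np.float32)),q.mean(0))
f=np.load("pics/scene0.npz");d=f["d"];P=cloud(S,d)
m[:]=0;m[275:375,320:430]=1
ok=(m>0)&(d>0)&(P[...,2]>.092)&(P[...,2]<.112)
q=P[ok];print(len(q),cv2.minAreaRect((q[:,:2]*1000).astype(np.float32)),q.mean(0))
ok=(m>0)&(d>0)&(abs(P[...,2]-.07)<.003)
q=P[ok];print("b70",len(q),cv2.minAreaRect((q[:,:2]*1000).astype(np.float32)))
ok=(m>0)&(d>0)&(abs(P[...,2]-.008)<.002)
q=P[ok];print("base",len(q),cv2.minAreaRect((q[:,:2]*1000).astype(np.float32)))
E
```

```text
base scene [[0.64869855 0.18253919 0.008     ]
 [0.49906945 0.19052289 0.008     ]
 [0.6434007  0.10445993 0.008     ]]
base top BR,BL,TR [[0.49112104 0.10773506 0.008     ]
 [0.49520226 0.18852075 0.008     ]
 [0.64154176 0.10092422 0.008     ]]
blank top z.07 (top) [[0.61398637 0.1617011  0.07      ]
 [0.61122646 0.1247832  0.07      ]
 [0.52999933 0.16523965 0.07      ]
 [0.52729951 0.12897455 0.07      ]]
blank scene near-left end, near-right [[0.60991107 0.15771649 0.07      ]
 [0.52376422 0.16208179 0.07      ]
 [0.60370769 0.12539446 0.07      ]
 [0.53204563 0.13071004 0.07      ]]
380 ((570.471923828125, 146.40530395507812), (70.26038360595703, 120.56493377685547), 87.58444213867188) [0.5725762  0.14785158 0.10101798]
724 ((569.9822998046875, 146.38536071777344), (71.05445861816406, 122.64103698730469), 86.63516998291016) [0.56302478 0.14540848 0.10113725]
b70 922 ((580.0875854492188, 146.17953491210938), (52.08756637573242, 123.54244232177734), 86.78624725341797)
base 1103 ((520.6295776367188, 147.36337280273438), (85.46688079833984, 252.06211853027344), 89.34986877441406)
```

Blank: centre (0.4855,-0.235), long axis -24.5°. The two views agree to 1.5 mm and the sizes match. Feeder: centre about (0.570,0.146), long axis about -3°. The tool is already in line with the blank, so I travel there now with the gripper half closed to see where the finger ends come.

```bash
python3 -m inch '[[[-0.0375,-0.044,0,0,0,0],[-0.0375,-0.044,0,0,0,0],[-0.0375,-0.044,0,0,0,0],[-0.0375,-0.044,0,0,0,0],[-0.0375,-0.044,0,0,0,0],[-0.0375,-0.044,0,0,0,0],[-0.0375,-0.044,0,0,0,0],[-0.0375,-0.044,0,0,0,0],[-0.0375,-0.044,0,0,0,0],[-0.0375,-0.044,0,0,0,0]]]' 0.0 60
python3 -m inch '[[[-0.0375,-0.044,0,0,0,0],[-0.0375,-0.044,0,0,0,0],[-0.0375,-0.044,0,0,0,0],[-0.0375,-0.044,0,0,0,0],[-0.0375,-0.044,0,0,0,0],[-0.0375,-0.044,0,0,0,0],[-0.0375,-0.044,0,0,0,0],[-0.0375,-0.044,0,0,0,0],[0,0,0,0,0,0]]]'
python3 - <<'E'
from h import *
s=read_state();print(s["t"],s["eef_pos"],s["eef_rot"],s["finger_gap"])
C=cam("wrist");p,d=grab_frame("wrist");np.savez("pics/w1.npz",p=p,d=d)
cv2.imwrite("pics/w1.png",p[:,:,::-1])
P=cloud(C,d)
# tool coords
Rt=R.from_quat(s["eef_rot"],scalar_first=True).as_matrix();Q=(P-s["eef_pos"])@Rt
ok=(d>0)&(abs(Q[...,0])<.015)&(abs(Q[...,1])<.07)
for y0 in np.arange(-.07,.07,.007):
    o=ok&(Q[...,1]>=y0)&(Q[...,1]<y0+.007)&(Q[...,2]<.03)
    print(round(y0,3),o.sum(),Q[o][:,2].max() if o.any() else None)
E
```

```text
t: 1.4
eef_pos: [0.3872, 0.1197, 0.2314]
eef_rot: [0.0, 0.216, 0.976, 0.0]
ft_force: [0.8, -0.0, -0.1]
finger_gap: 0.0426
t: 2.52
eef_pos: [0.4859, -0.2392, 0.2312]
eef_rot: [0.0, 0.218, 0.976, -0.001]
ft_force: [-1.3, 0.3, -0.2]
finger_gap: 0.0429
2.525 [ 0.48585143 -0.23922495  0.23115734] [ 1.21851367e-04  2.18241631e-01  9.75894068e-01 -1.15914756e-03] 0.04286655120636352
-0.07 54 -0.08201519296209331
-0.063 1419 -0.061685485497856185
-0.056 3522 -0.04706015994558379
-0.049 4198 -0.04522993003745424
-0.042 1347 -0.013144185244171318
-0.035 1026 -0.006255024778372965
-0.028 2297 -0.002410620877581232
-0.021 56 -0.05441190042076797
-0.014 1012 -0.07304497384586067
-0.007 1222 -0.07342387089885431
0.0 1245 -0.0735483770696701
0.007 996 -0.07269192156685311
0.014 54 -0.0544548004081737
0.021 2299 -0.002474757259933044
0.028 1024 -0.006837524436139682
0.035 1385 -0.013735393875054834
0.042 4259 -0.04538931585344862
0.049 3462 -0.047614204215830895
0.056 1392 -0.0632010635708861
0.063 48 -0.083323085987673
```

View pics/w1.png

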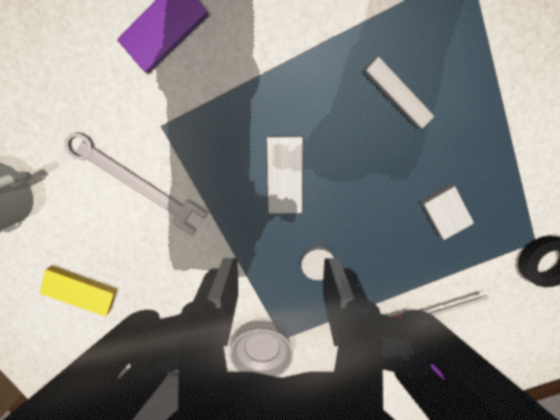

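The blank is at about (285,175) in the wrist view, upright between the fingers' lines. The fingertips stand 2.4 mm behind the TCP at this opening. I measure the blank from here.

```bash
python3 - <<'E'
from h import *
p=np.load("pics/w1.npz")["p"];C=cam("wrist")
hsv=cv2.cvtColor(p,cv2.COLOR_RGB2HSV)
m=np.zeros(p.shape[:2],np.uint8);m[125:225,255:315]=((p[...,0].astype(int)>95)&(p[...,0].astype(int)-p[...,2]>-25))[125:225,255:315]*255
k=max(cv2.findContours(m,0,2)[0],key=cv2.contourArea);h=cv2.convexHull(k)
W=ray(C,h[:,0],.014);r=cv2.minAreaRect((W[:,:2]*1000).astype(np.float32));print(r)
s=read_state();Rt=R.from_quat(s["eef_rot"],scalar_first=True).as_matrix()
print("x,y axes deg",np.degrees(np.arctan2(Rt[1,:2],Rt[0,:2])),Rt[:,2])
c=np.r_[np.array(r[0])/1000,.001];print((c-s["eef_pos"])@Rt)
E
```

```text
((481.0489501953125, -227.27304077148438), (54.843082427978516, 104.41387939453125), 62.610965728759766)
x,y axes deg [154.91202333  64.91205362] [-9.11668306e-04 -5.81035948e-04 -9.99999416e-01]
[0.00814198 0.00689115 0.22990757]
```

```bash
python3 - <<'E'
from h import *
f=np.load("pics/w1.npz");p,d=f["p"],f["d"];C=cam("wrist");P=cloud(C,d)
s=read_state();Rt=R.from_quat(s["eef_rot"],scalar_first=True).as_matrix()
for name,mm in (("depth",(d>0)&(P[...,2]>.008)),("R>B",p[...,0].astype(int)>p[...,2].astype(int)-8),("g120",p[...,0]>120)):
    m=np.zeros(p.shape[:2],np.uint8);m[125:225,255:315]=mm[125:225,255:315]*255
    k=max(cv2.findContours(m,0,2)[0],key=cv2.contourArea)
    W=ray(C,k[:,0],.014);r=cv2.minAreaRect((W[:,:2]*1000).astype(np.float32))
    c=np.r_[np.array(r[0])/1000,.001];print(name,r,cv2.boundingRect(k),(c-s["eef_pos"])@Rt)
E
```

```text
depth ((486.30841064453125, -231.82870483398438), (39.93833923339844, 89.73916625976562), 64.95154571533203) (267, 137, 36, 77) [0.00144707 0.00499533 0.22990542]
R>B ((485.6540222167969, -232.74798583984375), (42.81101989746094, 92.18865203857422), 66.09246826171875) (266, 136, 37, 79) [0.00164994 0.00388531 0.22990655]
g120 ((485.6785583496094, -231.92037963867188), (41.277957916259766, 91.5628433227539), 66.09247589111328) (266, 136, 37, 78) [0.00197863 0.00464524 0.22990605]
```

Three masks agree with the top and scene views: offset about (+1.6, +4.5) mm in the tool frame, angle aligned. I descend.

```bash
python3 -m inch '[[[0.002,0.0055,0.0475,0,0,0],[0,0,0.0475,0,0,0],[0,0,0.0475,0,0,0],[0,0,0.0475,0,0,0],[0,0,0.0375,0,0,0],[0,0,0,0,0,0]]]' -0.5
python3 - <<'E'
from h import *
s=read_state();print(s["t"],s["eef_pos"],s["eef_rot"],s["finger_gap"])
p,d=grab_frame("wrist");np.savez("pics/w2.npz",p=p,d=d);cv2.imwrite("pics/w2.png",p[:,:,::-1])
E
```

```text
t: 3.32
eef_pos: [0.485, -0.2286, 0.0477]
eef_rot: [-0.002, 0.215, 0.977, 0.001]
ft_force: [-0.3, -0.8, 0.5]
finger_gap: 0.0641
3.325 [ 0.48497142 -0.22858305  0.04766563] [-2.25784206e-03  2.15078313e-01  9.76594001e-01  6.16262715e-04] 0.06409456678595236
```

View pics/w2.png

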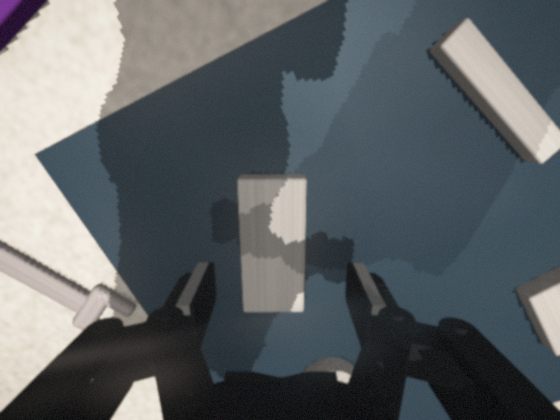

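```bash
python3 - <<'E'
from h import *
f=np.load("pics/w2.npz");p,d=f["p"],f["d"];C=cam("wrist");P=cloud(C,d)
s=read_state();print(s["eef_pos"]);Rt=R.from_quat(s["eef_rot"],scalar_first=True).as_matrix()
mm=(d>0)&(P[...,2]>.009)&(P[...,2]<.02)
m=np.zeros(p.shape[:2],np.uint8);m[150:330,218:330]=mm[150:330,218:330]*255
k=max(cv2.findContours(m,0,2)[0],key=cv2.contourArea)
W=ray(C,k[:,0],.014);r=cv2.minAreaRect((W[:,:2]*1000).astype(np.float32))
c=np.r_[np.array(r[0])/1000,.001];print(r,cv2.boundingRect(k),(c-s["eef_pos"])@Rt)
print("x,y axes deg",np.degrees(np.arctan2(Rt[1,:2],Rt[0,:2])),Rt[:,2])
E
```

```text
[ 0.4860063  -0.22944865  0.04911324]
((487.5048828125, -235.4774932861328), (40.16263961791992, 92.33745574951172), 65.27827453613281) (237, 176, 70, 137) [-0.00399278 -0.00485315  0.04810386]
x,y axes deg [155.13714743  65.13711541] [-0.00173843  0.00110707 -0.99999788]
```

```bash
python3 -m inch '[[[-0.003,-0.0055,0.018,0,0,0],[0,0,0.018,0,0,0],[0,0,0.018,0,0,0],[0,0,0.006,0,0,0],[0,0,0,0,0,0],[0,0,0,0,0,0]]]'
```

```text
t: 4.12
eef_pos: [0.487, -0.2357, 0.0016]
eef_rot: [0.0, 0.216, 0.976, -0.0]
ft_force: [-0.2, 0.5, 0.7]
finger_gap: 0.0642
```

```bash
python3 -m inch '[[[0,0,0,0,0,0],[0,0,0,0,0,0],[0,0,0,0,0,0],[0,0,0,0,0,0],[0,0,0,0,0,0]]]' 1 100
python3 -m inch '[[[0,0,-0.03,0,0,0],[0,0,-0.05,0,0,0],[0,0,-0.05,0,0,0],[0,0,-0.05,0,0,0],[0,0,-0.03,0,0,0],[0,0,0,0,0,0],[0,0,0,0,0,0]]]'
python3 - <<'E'
from h import *
s=read_state();print(s["t"],s["eef_pos"],s["eef_rot"],s["finger_gap"])
p,d=grab_frame("wrist");np.savez("pics/w3.npz",p=p,d=d);cv2.imwrite("pics/w3.png",p[:,:,::-1])
p,d=grab_frame("scene");np.savez("pics/s3.npz",p=p,d=d);cv2.imwrite("pics/s3.png",p[:,:,::-1])
E
```

```text
t: 4.75
eef_pos: [0.4871, -0.2357, 0.0023]
eef_rot: [0.0, 0.216, 0.976, 0.0]
ft_force: [-2.9, 0.9, 11.4]
finger_gap: 0.0375
t: 5.62
eef_pos: [0.4863, -0.2351, 0.1684]
eef_rot: [-0.001, 0.216, 0.976, 0.0]
ft_force: [-0.5, -0.2, -1.7]
finger_gap: 0.0372
5.625 [ 0.48628445 -0.23510601  0.16835771] [-6.13649194e-04  2.15584438e-01  9.76484988e-01  2.05310678e-04] 0.0371654144961454
```

View pics/w3.png

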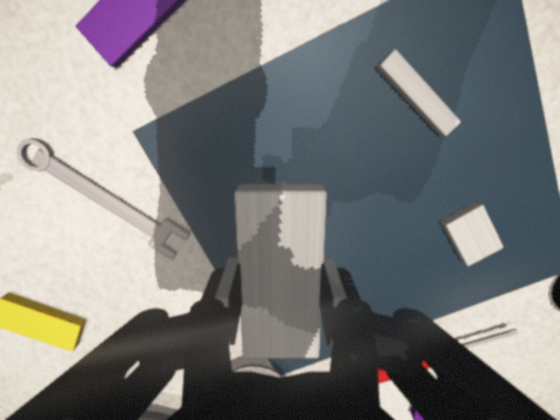

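View pics/s3.png

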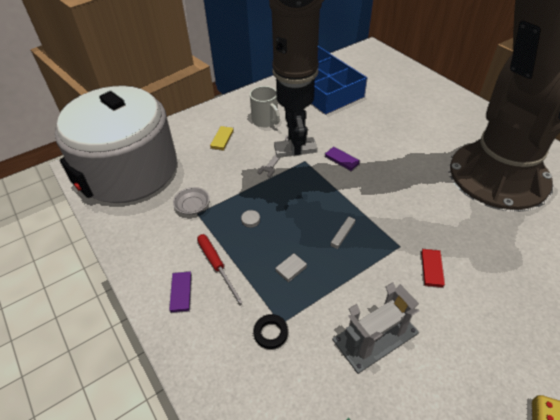

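The blank is held, seen in the wrist view at about (281,270). I check its tilt and offset in the grip.

```bash
cat > held.py <<'E'
from h import *
def held(fn,s):
    f=np.load(fn);p,d=f["p"],f["d"];c=calibration("wrist");M=c["mount"]
    P=cloud((c["intrinsics"],M[:3,3],M[:3,:3]),d)
    ok=(d>0)&(abs(P[...,1])<.017)&(abs(P[...,2]+.01)<.02)&(P[...,0]>-.05)&(P[...,0]<.06)
    q=P[ok];
    A=np.c_[q[:,:2],np.ones(len(q))]
    for _ in range(3):
        co=np.linalg.lstsq(A,q[:,2],rcond=None)[0]; k=abs(A@co-q[:,2])<.0025; A=A[k];q=q[k]
    print("n",len(q),"top face z(tool) at centre",co[2],"tilt dz/dx,dz/dy deg",np.degrees(co[:2]))
    ok=(d>0)&(abs(P[...,2]-co[2]-co[0]*P[...,0]-co[1]*P[...,1])<.003)&(abs(P[...,1])<.03)&(P[...,0]>-.06)&(P[...,0]<.06)
    q=P[ok];print("x range",np.percentile(q[:,0],[.2,99.8]))
    for a,b in ((.01,.02),(.02,.03),(.03,.04)):
        z=q[(q[:,0]>a)&(q[:,0]<b)];print(a,"y range",np.percentile(z[:,1],[.5,99.5]))
E
python3 -c "
from held import *
held('pics/w3.npz',None)"
```

```text
n 12226 top face z(tool) at centre -0.01243880692594871 tilt dz/dx,dz/dy deg [ 0.04378934 -0.08781549]
x range [-0.04352172  0.04621567]
0.01 y range [-0.02434599  0.02430198]
0.02 y range [-0.0195955   0.01962969]
0.03 y range [-0.01965178  0.01966261]
```

```bash
python3 -m inch '[[[0.0104,0.0477,0,0,0,0],[0.0104,0.0477,0,0,0,0],[0.0104,0.0477,0,0,0,0],[0.0104,0.0477,0,0,0,0],[0.0104,0.0477,0,0,0,0],[0.0104,0.0477,0,0,0,0],[0.0104,0.0477,0,0,0,0],[0.0104,0.0477,0,0,0,0],[0.0104,0.0477,0,0,0,0],[0.0104,0.0477,0,0,0,0]]]'
python3 -m inch '[[[0,0,0,0,0,-0.081],[0,0,0,0,0,-0.081],[0,0,0,0,0,-0.081],[0,0,0,0,0,0],[0,0,0,0,0,0],[0,0,0,0,0,0]]]'
python3 - <<'E'
from h import *
s=read_state();print(s["t"],s["eef_pos"],s["eef_rot"],s["finger_gap"])
Rt=R.from_quat(s["eef_rot"],scalar_first=True).as_matrix();print(np.degrees(np.arctan2(Rt[1,0],Rt[0,0])))
for n in ("wrist","scene","top"):
    p,d=grab_frame(n);np.savez(f"pics/{n}4.npz",p=p,d=d,e=s["eef_pos"],q=s["eef_rot"]);cv2.imwrite(f"pics/{n}4.png",p[:,:,::-1])
E
```

```text
t: 6.98
eef_pos: [0.5717, 0.1466, 0.168]
eef_rot: [-0.001, 0.216, 0.976, -0.001]
ft_force: [0.9, -0.3, -1.9]
finger_gap: 0.037
t: 7.72
eef_pos: [0.572, 0.1455, 0.169]
eef_rot: [-0.0, 0.027, 1.0, -0.0]
ft_force: [-0.1, 0.2, -1.9]
finger_gap: 0.0368
7.725 [0.57201411 0.14547492 0.16901066] [-1.98808152e-04  2.74069120e-02  9.99624334e-01 -1.10715186e-04] 0.036842521828980075
176.85900323241486
```

View pics/wrist4.png

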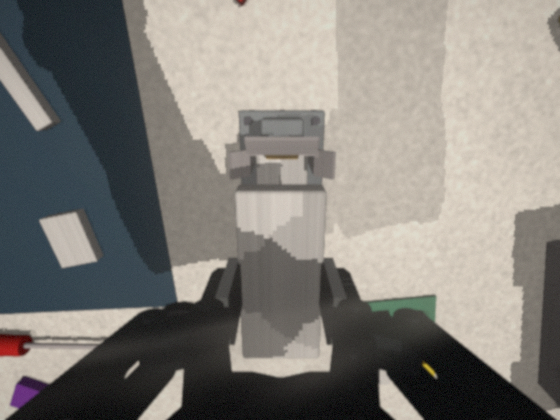

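View pics/scene4.png

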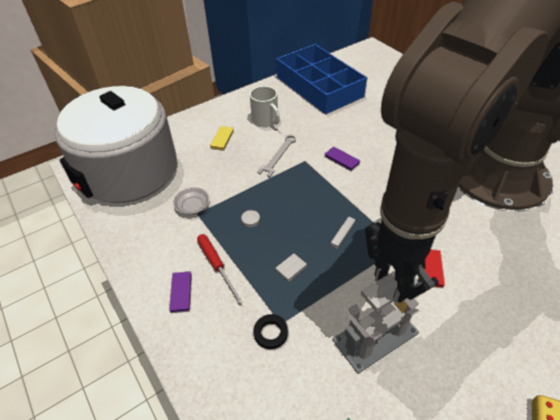

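In the wrist view the feeder's near end is centred at column 281 to 282: flare tips at 226 and 335, base plate 238 to 326, with the blank at 236 to 327. I quantify this.

```bash
python3 - <<'E'
from h import *
f=np.load("pics/wrist4.npz");p,d=f["p"],f["d"]
c=calibration("wrist");M=c["mount"];Rt=R.from_quat(f["q"],scalar_first=True).as_matrix()
C=(c["intrinsics"],f["e"]+Rt@M[:3,3],Rt@M[:3,:3]);P=cloud(C,d)
Q=(P-f["e"])@Rt
roi=np.zeros(d.shape,bool);roi[90:200,215:345]=1
for z0,z1 in ((.09,.112),(.004,.012)):
    ok=roi&(d>0)&(P[...,2]>z0)&(P[...,2]<z1)
    q=Q[ok];print(z0,ok.sum(),q[:,:2].min(0),q[:,:2].max(0),"mid y",(q[:,1].min()+q[:,1].max())/2)
    print(cv2.minAreaRect((P[ok][:,:2]*1000).astype(np.float32)))
cv2.imwrite("pics/w4c.png",cv2.resize(p[95:205,210:350,::-1],(0,0),fx=5,fy=5,interpolation=2))
E
python3 -c "
from held import *
held('pics/wrist4.npz',None)"
```

```text
0.09 2554 [ 0.03367435 -0.03398415] [0.06140053 0.0363658 ] mid y 0.0011908257202703255
((524.5853271484375, 149.2556610107422), (70.35215759277344, 27.71306037902832), 86.84467315673828)
0.004 1804 [ 0.00592772 -0.03865832] [0.07517201 0.04133889] mid y 0.001340286446014645
((531.5308227539062, 148.98504638671875), (80.00553131103516, 69.15105438232422), 86.78069305419922)
n 12220 top face z(tool) at centre -0.012448034868879625 tilt dz/dx,dz/dy deg [ 0.0718927 -0.0721451]
x range [-0.0436513   0.04613957]
0.01 y range [-0.02415502  0.02457169]
0.02 y range [-0.01952759  0.01981106]
0.03 y range [-0.01950699  0.01979596]
```

View pics/w4c.png

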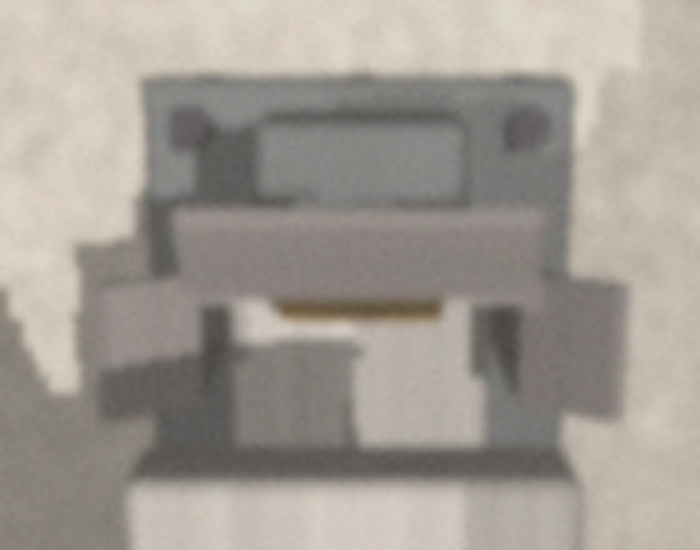

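The feeder is 1.25 mm off in y and -1.0 mm in x, and the angle matches to 0.1°. I correct and go down between the guides to just above the catches.

```bash
python3 -m inch '[[[-0.0012,0.0015,0,0,0,0],[0,0,0.02,0,0,0],[0,0,0.02,0,0,0],[0,0,0.02,0,0,0],[0,0,0.02,0,0,0],[0,0,0.012,0,0,0],[0,0,0,0,0,0],[0,0,0,0,0,0]]]' 1 120
```

```text
t: 8.88
eef_pos: [0.5736, 0.1467, 0.0962]
eef_rot: [0.0, 0.027, 1.0, 0.0]
ft_force: [0.2, 0.1, -0.6]
finger_gap: 0.0367
```

```bash
python3 -m inch '[[[0,0,0.005,0,0,0],[0,0,0.005,0,0,0],[0,0,0.005,0,0,0],[0,0,0,0,0,0]]]'
python3 -m inch '[[[0,0,0.005,0,0,0],[0,0,0.005,0,0,0],[0,0,0.005,0,0,0],[0,0,0,0,0,0]]]'
```

```text
t: 9.38
eef_pos: [0.5726, 0.147, 0.0837]
eef_rot: [-0.0, 0.026, 1.0, 0.0]
ft_force: [-2.9, 0.8, 2.4]
finger_gap: 0.0364
t: 9.88
eef_pos: [0.574, 0.1468, 0.072]
eef_rot: [0.001, 0.027, 1.0, 0.0]
ft_force: [0.4, -0.0, 3.4]
finger_gap: 0.0363
```

```bash
python3 -m inch '[[[0,0,0.005,0,0,0],[0,0,0.005,0,0,0],[0,0,0.005,0,0,0],[0,0,0,0,0,0]]]'
python3 -m inch '[[[0,0,0.005,0,0,0],[0,0,0.005,0,0,0],[0,0,0.004,0,0,0],[0,0,0,0,0,0],[0,0,0,0,0,0]]]'
python3 - <<'E'
from h import *
s=read_state();print(s["t"],s["eef_pos"],s["eef_rot"],s["ft_force"])
for n in ("wrist","scene"):
    p,d=grab_frame(n);np.savez(f"pics/{n}5.npz",p=p,d=d,e=s["eef_pos"],q=s["eef_rot"]);cv2.imwrite(f"pics/{n}5.png",p[:,:,::-1])
from held import *
held("pics/wrist5.npz",s)
E
```

```text
t: 10.38
eef_pos: [0.574, 0.1468, 0.0599]
eef_rot: [0.001, 0.027, 1.0, 0.0]
ft_force: [0.2, 0.5, 3.7]
finger_gap: 0.0364
t: 11.0
eef_pos: [0.574, 0.1468, 0.0491]
eef_rot: [0.001, 0.027, 1.0, 0.0]
ft_force: [-1.3, 0.0, 8.9]
finger_gap: 0.0362
11.0 [0.57400388 0.1467582  0.04911819] [8.12282830e-04 2.66421423e-02 9.99644670e-01 2.64262166e-04] [-1.30256651  0.03448116  8.89170802]
n 10610 top face z(tool) at centre -0.01239851761774938 tilt dz/dx,dz/dy deg [ 0.01931947 -0.06840644]
x range [-0.04495355  0.03899972]
0.01 y range [-0.02402698  0.02442146]
0.02 y range [-0.01950826  0.01978845]
0.03 y range [-0.02227379  0.02158962]
```

View pics/wrist5.png

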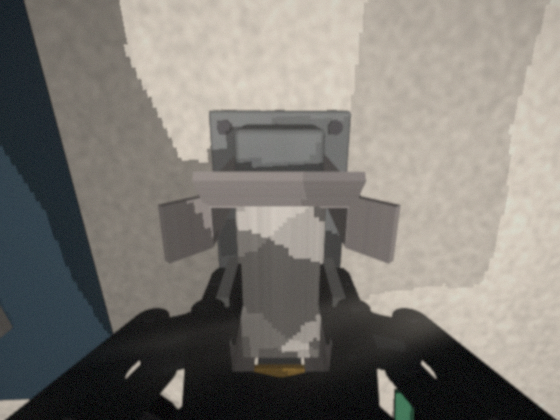

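The blank is level and still at 12.4 mm in the grip. Its top is about 8.5 mm past the catches, and the far catch is visible over its end at about (280,370). I push a little more, then release.

```bash
python3 -m inch '[[[0,0,0.003,0,0,0],[0,0,0,0,0,0],[0,0,0,0,0,0]]]'
python3 -m inch '[[[0,0,0,0,0,0],[0,0,0,0,0,0],[0,0,0,0,0,0],[0,0,0,0,0,0],[0,0,0,0,0,0]]]' -0.5
python3 - <<'E'
from h import *
from held import *
s=read_state();print(s["t"],s["eef_pos"],s["ft_force"])
p,d=grab_frame("wrist");np.savez("pics/wrist6.npz",p=p,d=d,e=s["eef_pos"],q=s["eef_rot"]);cv2.imwrite("pics/wrist6.png",p[:,:,::-1])
held("pics/wrist6.npz",s)
E
```

```text
t: 11.48
eef_pos: [0.574, 0.1468, 0.0468]
eef_rot: [0.001, 0.027, 1.0, 0.0]
ft_force: [-0.6, 1.0, 9.1]
finger_gap: 0.0367
t: 12.1
eef_pos: [0.5731, 0.1467, 0.046]
eef_rot: [-0.0, 0.027, 1.0, -0.0]
ft_force: [-0.3, -0.8, -0.2]
finger_gap: 0.0641
12.1 [0.57312505 0.14665493 0.04604349] [-0.34165125 -0.80228508 -0.2206907 ]
n 12663 top face z(tool) at centre -0.024883301174167104 tilt dz/dx,dz/dy deg [ 0.06710692 -0.01115059]
x range [-0.03974683  0.04087988]
0.01 y range [-0.01923885  0.02001701]
0.02 y range [-0.01922155  0.02002286]
0.03 y range [-0.0221459   0.02190565]
```

View pics/wrist6.png

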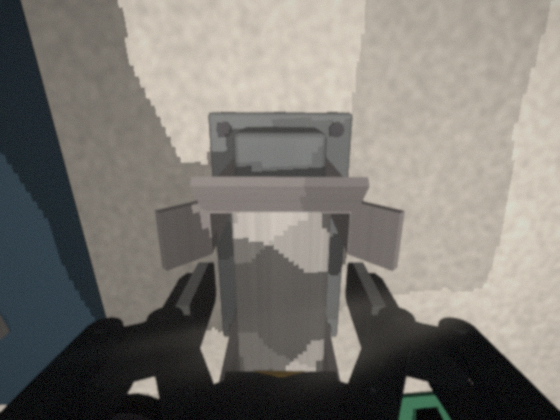

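After release the blank rose level to z≈0.071, the height of the catches. I withdraw straight up and check from above.

```bash
python3 -m inch '[[[0,0,-0.01,0,0,0],[0,0,-0.03,0,0,0],[0,0,-0.04,0,0,0],[0,0,-0.05,0,0,0],[0,0,-0.05,0,0,0],[0,0,-0.05,0,0,0],[0,0,-0.03,0,0,0],[0.06,0,0,0,0,0],[0.06,0,0,0,0,0],[0,0,0,0,0,0]]]'
python3 - <<'E'
from h import *
s=read_state();print(s["t"],s["eef_pos"],s["ft_force"])
for n in ("wrist","scene","top"):
    C=cam(n);p,d=grab_frame(n);P=cloud(C,d)
    cv2.imwrite(f"pics/{n}7.png",p[:,:,::-1])
    # blank top: points within blank area
    l=np.array([np.cos(np.radians(-3.15)),np.sin(np.radians(-3.15))]);D=P[...,:2]-[.571,.1465]
    x=D@l;y=D@np.array([-l[1],l[0]])
    ok=(d>0)&(abs(x)<.03)&(abs(y)<.016)&(P[...,2]<.09)&(P[...,2]>.04)
    q=P[ok]
    if len(q)>20:
        co=np.linalg.lstsq(np.c_[x[ok],y[ok],np.ones(len(q))],q[:,2],rcond=None)[0];print(n,len(q),"top z",co[2],"slopes deg",np.degrees(co[:2]))
    ok=(d>0)&(abs(P[...,2]-.0705)<.004)&(abs(x)<.055)&(abs(y)<.03)
    print(n,"y extent mid",np.percentile(y[ok&(abs(x)<.025)],[1,99]),"x",np.percentile(x[ok&(abs(y)<.01)],[1,99]))
E
```

```text
t: 13.4
eef_pos: [0.4741, 0.152, 0.2547]
eef_rot: [-0.001, 0.026, 1.0, 0.001]
ft_force: [0.4, -0.0, 0.3]
finger_gap: 0.0639
13.4 [0.47411738 0.15198939 0.25465894] [ 0.42274872 -0.03635702  0.28844231]
wrist 1285 top z 0.07102912302129798 slopes deg [0.09481392 0.23463521]
wrist y extent mid [-0.01887263  0.02036141] x [-0.03539551  0.04198192]
scene 532 top z 0.07005080936815201 slopes deg [ 0.0793243  -0.31994034]
scene y extent mid [-0.01865364  0.02051497] x [-0.04320156  0.03462646]
top 290 top z 0.06977922804171101 slopes deg [-0.56915642 -0.83673581]
top y extent mid [-0.01994828  0.01957835] x [-0.04157802  0.04087365]
```

View pics/wrist7.png

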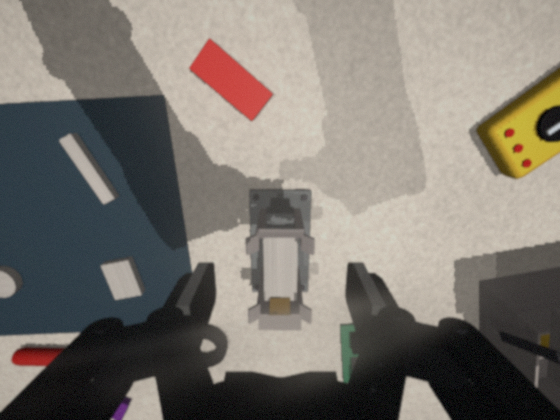

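```bash
python3 -c "
import cv2
a=cv2.imread('pics/scene7.png')[270:380,315:435];b=cv2.imread('pics/scene0.png')[270:380,315:435]
cv2.imwrite('pics/cmp7.png',cv2.resize(cv2.hconcat([b,a]),(0,0),fx=3.3,fy=3.3,interpolation=2))"
```

```text
(no output)
```

View pics/cmp7.png

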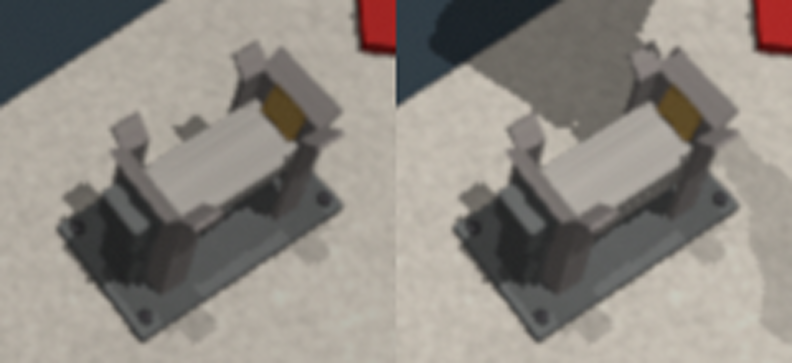

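All three views put the blank's top at z = 0.070 to 0.071, level and centred, with both catches over it. The robot is clear.

```bash
python3 -c "
from plant import *
print(sign_off())"
```

```text
the job is handed in; nothing more can be done
None
```

The spare full-size blank is in the feeder, held down under the catches, and I handed the job in at about 13.5 s of the 35 s allowed. I gripped it at mid-length, lowered it between the guides and pushed its top about 11 mm past the catches. Then I opened the fingers and backed off clear.

**Checks that passed:**
- **Height:** all three cameras put the blank's top at z = 0.070–0.071 m, which is the height of the catches' underside.
- **Level and centring:** it is level within about 1° and within about 1 mm of the feeder's centre across its width.
- **Forces:** the largest wrist force I read was about 11 N, and it was near zero after release.

**Not checked directly:**
- **Follower:** I could not read the follower joint; the blank's resting height implies the stack sank by one blank.
- **Near catch:** the guide hid one catch during the push. That it snapped over is judged from the level, unmoving blank afterwards.

No checks disagreed, apart from 1–3 mm scatter between views when I located the blank before picking it up.

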